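Check the gilding on a clamped bangle

ROBOT

A 6-joint arm with a two-finger parallel gripper is mounted at the origin on the work surface. World frame = base frame: x ahead of the robot, y to its left, z up, the work surface at z = 0. Lengths are in m, angles in rad, forces in N, time in s.
With the tool pointing down it reaches from about 0.4 to 0.925 m from the base axis. Payload 3.4 kg.
Tool frame: the origin (TCP) lies at the very end of the fingers, on their centre line; the grasp point (between the pads) lies 19 mm behind it (arm.grasp_offset is the distance from the TCP to the grasp point, in m); z points along the fingers, y is the direction in which the jaws open and shut (so a half turn about z gives the same grasp; the last joint's range is limited). The gripper opens to 85 mm and grips with 20 to 120 N. Pads are 22 mm wide; open, the fingers measure 114 mm over their backs; the gripper's body (76 mm by 85 mm) begins 54 mm behind the grasp point. The pads swing forward as they close: fully open they stand 13 mm farther back than shut.
Start: joints at [1.044, 0.307, 1.506, -0, 1.328, -0.073], TCP at [0.252, 0.517, 0.202] pointing down, gripper open.
Joint ranges: [-3.12, 3.12], [-1.05, 2.28], [0.14, 2.33], [-1.42, 4.57], [0.1, 2.73], [-2.68, 2.68]. Speed limits (rad/s): [2.57, 2.57, 3.14, 3.14, 3.14, 3.14].

INTERFACE

Orientations are given as a unit quaternion [w, x, y, z].
In Python, from plant import arm, camera gives the robot as it stands.
- The arm moves only by the tool carry_out, never from a script. Its argument "targets" is one flat list of numbers, 6 for each row, row after row: the shift along the tool's x, y, z in m, then the turn, a rotation vector about the tool's x, y, z in rad. A call has 1 to 12 rows; each row shifts and turns the pose as measured when the row begins, along the tool's axes as they then stand; what a row does not reach is not made up. A row lasts 1/8 s, in which the tool goes at most 62.5 mm and 10.7 degrees, less where a joint would pass 70% of its speed; a pose out of reach is approached as far as the arm can. A call with a gripper value outside its range is refused whole. "gripper" is the finger opening in m, from 0 to 0.0854, set as the call begins (left out, the last holds). The fingers move at their own pace and stop on an object; "squeeze" is the grip in N (left out, the last holds). Time passes only in rows, so rows that do not move let the fingers close. It gives the time, the measured TCP pose, the force and the opening at its end, in the units of the state.
- arm.get_state(): the state, without advancing time (a new reading comes with each control period).
- camera(name): name is "side" or "top"; returns a dict with "img" (420x560x3 uint8, red, green, blue), "depth" (420x560 float32, m along the optical axis (not along the pixel's ray), 0 where there is no reading), "camera_matrix" (3x3 intrinsics, pixels), "R" (3x3) and "t" (3): a world point X has camera coordinates R X + t. Camera axes: x right, y down, z forward; pixel columns grow to the right and rows downward; lengths in m; the calibration is good to about 2 mm. A picture is of the moment at which its call begins.
- arm.finish_job(): hands the job in, once; it reports no verdict.
The state is a dict: "time_s": time; "q": joint angles; "joint_velocities": joint speeds; "joint_torque": joint torques, N m; "ee_pos": TCP position; "tcp_rot": TCP orientation; "contact_force": force on the tool from outside, world axes, zero at the start; "moment": the same for the moment, N m; "width": opening from 0.0 (shut) to 1.0 (fully open).
Only numpy, scipy, OpenCV 4.12 (cv2) and the standard library are available. Lean on these libraries where they do the work, as an engineer would, in place of code of your own. Each camera call takes 0.05 s, during which the arm holds its last target.

TASK

Press the brass lever at the side of the bangle press down until it catches and stays down by itself, so that the gilt bangle is clamped. Then take the spring-tipped gauge out of the teak block and hold its red tip on the maroon dot on the bangle's rim, square to that sloping rim, pushing lightly so that the sprung tip goes in about half-way. Finish like that, still holding the gauge on the dot, with the fingers kept off the gilt bangle and the glass bangles and steel mandrel left where they are.

Things in the scene. Friction and masses are not known exactly. Their poses are not given: they have to be found in the camera images.
- press: dark green bangle press, fixed, base 180 x 140 mm; origin under its middle at counter level, z up, front is -x, the lever is on the +y side. Its steel bed slopes 0.35 rad down to the front and carries a mandrel stub 16 mm high. Behind the bangle is a post with a clamp arm, top about 155 mm above the counter.
- lever_pad (a point): middle of the top face of the brass lever's thumb pad (36 mm along the lever, 30 wide, 10 thick), 138 mm above the counter raised, 70 mm when down. Axes turn with the lever: -x points out along it from the hinge, y lies along the hinge, z is square to the pad's top. The hinge line is +130 mm in x and -5 mm in z from here. Press from above; the pad swings 13 mm outwards as it goes down.
- lever (a joint): angle of the brass lever, rad: 0 raised (start), 0.55 fully down on a rigid stop. It grows as the pad goes down, turning about the lever's -y. A spring resists with up to about 7 N at the pad; let go before 0.45 it springs back up; past 0.45 it snaps over and stays down by itself (about 5 N at the pad to lift it).
- bangle: the gilt bangle, a flat-topped golden ring 82 mm across, 58 mm bore (rim 12 mm wide), 14 mm high, fixed on the press's sloping bed round the mandrel stub. Origin: centre of its underside; z is square to its rim and points up and towards the press's front, 0.35 rad off vertical.
- spot (a point): centre of the maroon dot (8 mm across) on the upper rim of the gilt bangle, at its lowest, front side, in the middle of the rim's width; axes as bangle (z square to the rim, outwards). About 96 mm above the counter.
- stand: the teak block, fixed, 90 x 90 x 70 mm high, origin at the centre of its underside; a round upright hole of 23 mm goes through its middle, in which the gauge hangs by its collar.
- gauge_grip (a point): middle of the gauge's grey round barrel, 19 mm thick, 70 mm long (35 mm above and below this point), to be gripped; z runs up the gauge, away from its tip. A pen-like loose tool, 60 to 120 g, hanging upright in the block. Under the barrel: a yellow collar (30 mm across, 5 thick) resting on the block, a black 18 mm nose, the tip. Starts 110 mm above the counter.
- gauge_tip (a point): lowest point of the gauge's red ball tip (8 mm ball), on the gauge's centre line, 100 mm below gauge_grip when the tip is out; it moves in with the plunger. It starts 10 mm above the counter inside the block.
- plunger (a joint): how far the sprung tip is pushed in, m: 0 out, 0.014 fully in. It takes 1.6 N to start and 0.4 N more per mm (4.4 N half-way).
- steel_mandrel_mid (a point): bystander: a loose upright tapered steel mandrel, foot 80 mm across, 130 mm high, 0.7 kg; this point is on its axis, 65 mm up. Not to be disturbed.
- glass_bangle0_mid (a point): one of three alike maroon glass bangles lying flat and loose on the counter: ring 68 mm across, 60 mm bore, 8 mm high; this point is its centre, 4 mm up. Not to be disturbed.
- glass_bangle1_mid (a point): one of three alike maroon glass bangles lying flat and loose on the counter: ring 68 mm across, 60 mm bore, 8 mm high; this point is its centre, 4 mm up. Not to be disturbed.
- glass_bangle2_mid (a point): one of three alike maroon glass bangles lying flat and loose on the counter: ring 68 mm across, 60 mm bore, 8 mm high; this point is its centre, 4 mm up. Not to be disturbed.
Mind the look-alikes: they are no part of the job. What is shaped like the part that bears gauge_grip but pink or turquoise is not meant.

How it is judged:
By the outcome, as a careful person would: the job done as asked, in the order asked, and still so for the second after the job is handed in, while the arm keeps its last pose, push and grip.
It also fails if it takes over 56 s, if anything falls off the work surface, if the arm or the gripper's body presses on something with over 40 N, if the wrist force passes 120 N, or if a joint passes its speed limit or range.

## Working session

There is one attempt and no reset: what is moved stays moved. The work goes in short steps, Python scripts to look and compute and a tool call to move; the robot and the scene stay as the last step left them, time stands still between calls to the robot, and variables do not carry over. Pictures are saved under pics/ and viewed, and the job is handed in when it is done.

Besides the shell and the picture viewer there is one more tool, called after "Request:" as a command line: name --argument value ..., lists and objects as JSON in quotes. carry_out: Moves the arm, as the interface text tells. Its arguments: {"type":"object","properties":{"targets":{"type":"array","items":{"type":"number"}},"gripper":{"type":"number"},"squeeze":{"type":"number"}},"required":["targets"]}

```bash
mkdir -p pics; ls; python3 - <<'E'
from plant import arm,camera
import cv2
print(arm.get_state())
for n in("side","top"):
    c=camera(n); cv2.imwrite(f"pics/{n}0.png",c["img"][:,:,::-1]); print(n,c["camera_matrix"].tolist(),c["R"].tolist(),c["t"].tolist())
E
```

```text
pics
{'time_s': 0.0, 'q': array([ 1.04349786e+00,  3.07562537e-01,  1.50768111e+00, -2.46694394e-05,
        1.32839444e+00, -7.34764780e-02]), 'joint_velocities': array([-0.00019932, -0.00236336, -0.00090955, -0.00242343,  0.00051656,
       -0.0023983 ]), 'joint_torque': array([-1.26253290e-03, -4.57556570e+01, -2.51916057e+01, -2.49543664e-04,
        1.36119462e-02, -1.29372728e-05]), 'ee_pos': array([0.25171622, 0.51612801, 0.20088418]), 'tcp_rot': array([-2.91178182e-04,  2.24965764e-01,  9.74366132e-01, -9.80467427e-04]), 'contact_force': array([-0.36592592, -0.16623147, -0.35153351]), 'moment': array([ 0.00210193, -0.03343098, -0.04419607]), 'width': 0.999031549448706}
side [[391.2184866752986, 0.0, 275.0704556752386], [0.0, 391.2184866752986, 206.1484896642322], [0.0, 0.0, 1.0]] [[0.9805989485468798, -0.1948515522923633, 0.021414356819910794], [-0.11547183715423966, -0.6624595724358394, -0.7401442897924363], [0.15840440944929163, 0.7233119572199682, -0.6721070269009541]] [-0.5756662362722534, 0.15181747244996333, 0.6988654416748549]
top [[494.52155726696196, 0.0, 292.6586633174051], [0.0, 494.52155726696196, 208.8825475834055], [0.0, 0.0, 1.0]] [[0.0023372046423480127, -0.9999138850061027, -0.01291356056486023], [-0.9838810947673173, 9.722784530758301e-06, -0.17882391133439643], [0.17880863747012998, 0.013123356181632316, -0.9837963451287088]] [-0.015226261774711106, 0.6095882910360763, 0.9852134321129644]
```

View pics/side0.png

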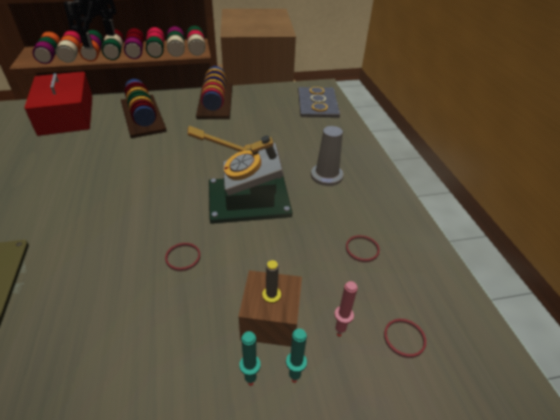

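View pics/top0.png

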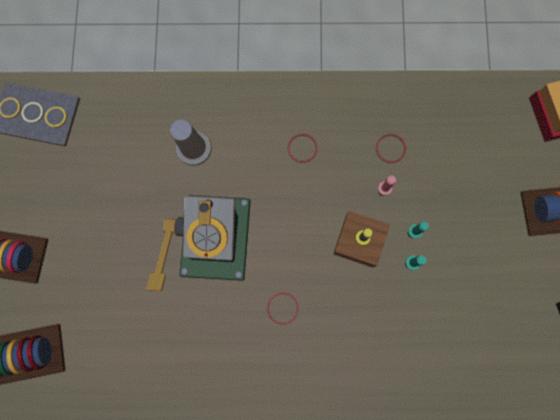

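The gauge candidates (side px / top px) are:
- Grey barrel with yellow collar in the teak block: (272,282) / (364,237). This one matches the description.
- Pink: (347,300) / (388,185), a look-alike.
- Turquoise: (249,352) and (298,347) / (416,263) and (418,230), look-alikes.

The lever pad is at top (155,282). Next I'll check these in a close crop.

```bash
cat > h.py <<'E'
import numpy as np,cv2
from plant import arm,camera
def ray(c,u,v):
    K=c["camera_matrix"];R=c["R"];t=c["t"]
    d=R.T@np.linalg.inv(K)@np.array([u,v,1.]); return -R.T@t,d
def plane(c,u,v,z):
    o,d=ray(c,u,v); return o+d*(z-o[2])/d[2]
def dep(c,u,v):
    o,d=ray(c,u,v); return o+d*float(c["depth"][int(round(v)),int(round(u))])
def two(c1,p1,c2,p2):
    o1,d1=ray(c1,*p1);o2,d2=ray(c2,*p2)
    A=np.c_[d1,-d2]; s=np.linalg.lstsq(A,o2-o1,rcond=None)[0]
    a=o1+d1*s[0];b=o2+d2*s[1]; return (a+b)/2,np.linalg.norm(a-b)
def proj(c,X):
    x=c["camera_matrix"]@(c["R"]@np.asarray(X)+c["t"]); return x[:2]/x[2]
def crop(c,u0,v0,u1,v1,s): 
    return cv2.resize(c["img"][v0:v1,u0:u1,::-1],None,fx=s,fy=s,interpolation=cv2.INTER_CUBIC)
E
python3 - <<'E'
from h import *
np.set_printoptions(precision=4,suppress=True)
s=camera("side");t=camera("top")
import pickle;pickle.dump((s,t),open("c0.pkl","wb"))
a=crop(t,135,180,260,305,4); b=crop(t,320,165,440,290,4)[:500]
b=cv2.resize(b,(300,312))
cv2.imwrite("pics/cropT.png",a); cv2.imwrite("pics/cropS.png",crop(s,180,110,310,230,5)); cv2.imwrite("pics/cropG.png",crop(s,225,250,375,380,4))
cv2.imwrite("pics/cropGT.png",crop(t,325,200,400,275,6))
E
```

```text
(no output)
```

View pics/cropT.png

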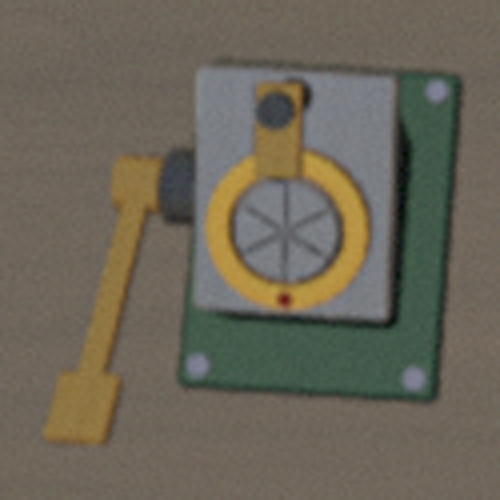

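View pics/cropS.png

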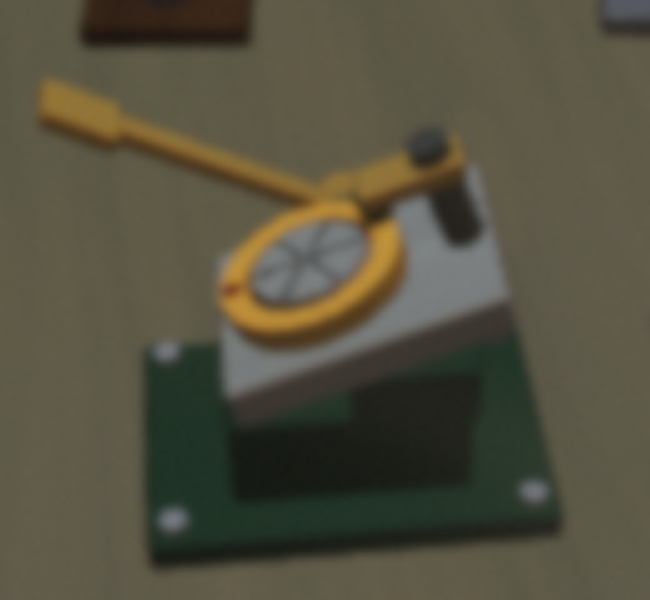

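View pics/cropG.png

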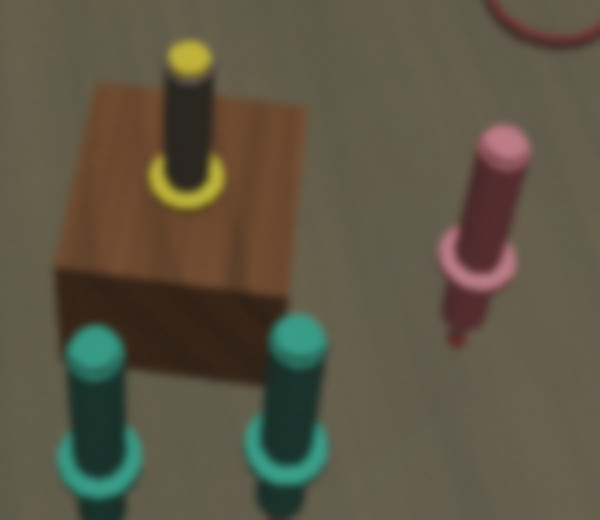

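View pics/cropGT.png

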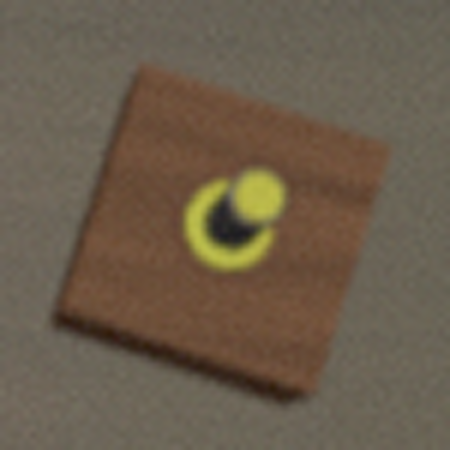

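The close crops confirm the choice: a dark grey barrel with yellow cap and collar, standing in the teak block (top crop centre about px (363,237)). The maroon dot is at top (206,255) and side (226,168). Next I'll measure.

```bash
python3 - <<'E'
from h import *
import pickle
np.set_printoptions(precision=4,suppress=True)
s,t=pickle.load(open("c0.pkl","rb"))
def hsv(c): return cv2.cvtColor(c["img"],cv2.COLOR_RGB2HSV)
print("cams",-s["R"].T@s["t"],-t["R"].T@t["t"])
def blob(c,lo,hi,roi):
    m=cv2.inRange(hsv(c),np.array(lo),np.array(hi)); k=np.zeros_like(m); u0,v0,u1,v1=roi; k[v0:v1,u0:u1]=m[v0:v1,u0:u1]
    n,l,st,ce=cv2.connectedComponentsWithStats(k)
    return [(st[i,:].tolist(),ce[i].round(2).tolist(),l==i) for i in range(1,n) if st[i,4]>5]
# dot: reddest pixels within roi
for nm,c,roi in(("top",t,(200,248,213,262)),("side",s,(220,160,233,176))):
    u0,v0,u1,v1=roi; im=c["img"][v0:v1,u0:u1].astype(float)
    w=np.clip(90-im[:,:,1],0,None)*(im[:,:,0]>im[:,:,1]+25)
    yy,xx=np.mgrid[v0:v1,u0:u1]; print(nm,"dot",(w*xx).sum()/w.sum(),(w*yy).sum()/w.sum(),(w>0).sum())
print("two dot",two(t,(206.2,255),s,(226.4,168)), dep(t,206,255),dep(s,226,168))
# pad depth cloud
for nm,c,roi in(("top",t,(135,260,172,295)),("side",s,(185,120,208,142))):
    for b in blob(c,(12,110,80),(32,255,255),roi):
        print(nm,"brass",b[0],b[1]); 
        vs,us=np.nonzero(b[2]); P=np.array([dep(c,u,v) for u,v in zip(us,vs)])
        print(np.median(P,0),P.min(0),P.max(0))
# gauge yellow
for nm,c,roi in(("top",t,(340,215,390,260)),("side",s,(255,250,290,310))):
    for b in blob(c,(22,100,90),(35,255,255),roi): print(nm,"yel",b[0],b[1], dep(c,*b[1]))
# green base top/wood
for nm,c,roi,lo,hi in(("top",t,(170,180,260,290),(60,60,30),(95,255,255)),):
    for b in blob(c,lo,hi,roi):print(b[0]);
# base bolts
for p in [(244.3,202.8),(238.5,274.5),(184.3,271.3)]: print("bolt",plane(t,*p,0.014),dep(t,*p))
# wood block top corners
for p in [(143,67),(387,150),(310,390),(58,318)]:
    q=(325+p[0]/6,200+p[1]/6); print("stand",plane(t,*q,0.07))
print("col",plane(t,363.2,237.3,.075),"top",plane(t,368,232.8,.145))
E
```

```text
cams [ 0.4713 -0.5171  0.5944] [ 0.4236 -0.0282  1.0781]
top dot 205.6952380952381 254.53333333333333 8
side dot 226.0 168.76923076923077 5
two dot (array([0.51  , 0.1571, 0.0941]), np.float64(0.001854264962829542)) [0.5088 0.1569 0.097 ] [0.51   0.157  0.0944]
top brass [146, 260, 19, 31, 370] [156.44, 277.72]
[0.4599 0.2422 0.1359] [ 0.4236 -0.0282  0.0001] [0.4976 0.2939 1.0781]
side brass [187, 126, 21, 14, 175] [196.66, 132.36]
[0.4569 0.239  0.1356] [ 0.4266 -0.5171 -0.0032] [0.4792 0.5072 0.5944]
top yel [355, 228, 18, 17, 175] [363.88, 235.87] [ 0.5421 -0.1518  0.1378]
side yel [266, 259, 12, 11, 99] [271.85, 264.25] [ 0.5477 -0.1578  0.1459]
side yel [262, 289, 19, 14, 152] [271.14, 296.2] [ 0.5455 -0.1689  0.0821]
[181, 199, 69, 81, 1535]
[180, 273, 3, 3, 6]
bolt [0.6306 0.0922 0.014 ] [0.63   0.0918 0.0173]
bolt [0.4744 0.1015 0.014 ] [0.4742 0.1011 0.0172]
bolt [0.481  0.2181 0.014 ] [0.4809 0.2174 0.0168]
stand [ 0.6021 -0.1309  0.07  ]
stand [ 0.5732 -0.2138  0.07  ]
stand [ 0.4913 -0.1852  0.07  ]
stand [ 0.5155 -0.1005  0.07  ]
col [ 0.5471 -0.1586  0.075 ] top [ 0.5471 -0.1588  0.145 ]
```

```bash
python3 - <<'E'
from h import *
import pickle
np.set_printoptions(precision=4,suppress=True)
s,t=pickle.load(open("c0.pkl","rb"))
for p,z in [((62,373),.133),((122,375),.133),((108,443),.143),((43,437),.143),((84,405),.138)]:
    q=(135+p[0]/4,180+p[1]/4); print("pad",q,plane(t,*q,z),dep(t,*q))
for p in [(135,183),(110,290),(178,185)]:
    q=(135+p[0]/4,180+p[1]/4); print("lev",dep(t,*q))
# side top-face corners
for p in [(48,80),(118,105),(108,145),(38,118)]:
    q=(180+p[0]/5,110+p[1]/5); print("padS",dep(s,*q))
print("two",two(t,(156,281),s,(195.5,131.5)))
# decoys
for q in [(389,183),(421,226.5),(419,260)]: print("decoy",dep(t,*q))
for q in [(302,148),(391,148),(283,308)]: print("glass",plane(t,*q,.004))
print("mandrel",dep(t,181,130))
# bangle centre, rim pts via depth
for p in [(215,230),(355,230),(300,155)]:
    q=(135+p[0]/4,180+p[1]/4); print("rim",dep(t,*q))
P=[]
for v in range(222,256):
  for u in range(184,230):
    r,g,b=t["img"][v,u].astype(int)
    if r>150 and g>90 and b<80: P.append(dep(t,u,v))
P=np.array(P); P=P[np.abs(P[:,2]-.11)<.04]
c=P.mean(0);n=np.linalg.svd(P-c)[2][2]; print(len(P),"rimplane",c,n*np.sign(n[2]))
E
```

```text
pad (150.5, 273.25) [0.4708 0.2549 0.133 ] [0.4709 0.2556 0.1307]
pad (165.5, 273.75) [0.4699 0.2262 0.133 ] [0.4763 0.2616 0.0018]
pad (162.0, 290.75) [0.4378 0.2286 0.143 ] [ 0.44    0.2685 -0.0023]
pad (145.75, 289.25) [0.4405 0.2593 0.143 ] [0.4431 0.3032 0.0001]
pad (156.0, 281.25) [0.4556 0.2422 0.138 ] [0.4555 0.2418 0.1393]
lev [0.5685 0.2359 0.0899]
lev [0.5124 0.2401 0.1109]
lev [0.567  0.2132 0.0931]
padS [0.4436 0.2593 0.1422]
padS [ 0.4729  0.4704 -0.0005]
padS [0.4663 0.2278 0.1262]
padS [0.4381 0.232  0.14  ]
two (array([0.4556, 0.2424, 0.1374]), np.float64(0.0009608042440433511))
decoy [ 0.6467 -0.2038  0.1336]
decoy [ 0.5604 -0.2616  0.1369]
decoy [ 0.4961 -0.2542  0.14  ]
glass [ 0.7586 -0.0346  0.004 ]
glass [ 0.7582 -0.235   0.004 ]
glass [0.4042 0.0062 0.004 ]
mandrel [0.7569 0.2094 0.1311]
rim [0.5424 0.1902 0.108 ]
rim [0.5422 0.1205 0.1101]
rim [0.5782 0.1473 0.1192]
436 rimplane [0.5389 0.1544 0.1052] [-0.3497  0.024   0.9365]
```

Measurements:
- Pad: (0.4555, 0.242, 0.138), expected height 138 mm.
- Dot: (0.5095, 0.157, 0.0955), expected height about 96 mm.
- Rim normal: about (-0.345, 0.022, 0.94), expected tilt 0.35 rad.
- Gauge: (0.547, -0.158).

These all agree with the description, so I can plan the press.

```bash
cat >> h.py <<'E'
from scipy.spatial.transform import Rotation as Ro
np.set_printoptions(precision=4,suppress=True)
def st():
    s=arm.get_state(); w,x,y,z=s["tcp_rot"]; return s,Ro.from_quat([x,y,z,w]),np.array(s["ee_pos"])
def go(p,R=None):
    s,R0,p0=st(); sh=R0.inv().apply(np.asarray(p)-p0)
    rv=(R0.inv()*R).as_rotvec() if R is not None else np.zeros(3)
    print("t",s["time_s"],"p",p0,"F",s["contact_force"],"w",s["width"]); print("shift",sh,"turn",rv, "rows>=",max(np.linalg.norm(sh)/.0625,np.linalg.norm(rv)/.187))
    return sh,rv
E
python3 - <<'E'
from h import *
go([.4555,.242,.175]); s,R,p=st(); print(R.as_matrix())
E
```

```text
t 0.2 p [0.2518 0.5164 0.2012] F [ 0.4245 -0.3559 -0.187 ] w 0.9944588041636965
shift [-0.3033 -0.1573  0.0264] turn [0. 0. 0.] rows>= 5.483483655550835
[[-0.8988  0.4384 -0.0007]
 [ 0.4384  0.8988 -0.0011]
 [ 0.0001 -0.0013 -1.    ]]
```

Request:
carry_out --targets '[-0.038,-0.0197,0.003,0,0,0,-0.038,-0.0197,0.003,0,0,0,-0.038,-0.0197,0.003,0,0,0,-0.038,-0.0197,0.003,0,0,0,-0.038,-0.0197,0.003,0,0,0,-0.038,-0.0197,0.003,0,0,0,-0.038,-0.0197,0.003,0,0,0,-0.038,-0.0197,0.003,0,0,0,0,0,0,0,0,0]' --gripper 0 --squeeze 40

```text
time_s: 1.32
ee_pos: [0.4621, 0.2344, 0.175]
tcp_rot: [-0.0, 0.223, 0.975, -0.001]
contact_force: [-0.3, -0.0, 0.4]
width: -0.0
```

```bash
python3 - <<'E'
from h import *
go([.4555,.242,.150])
E
```

```text
t 1.325 p [0.4621 0.2344 0.175 ] F [-0.3321 -0.0491  0.4149] w -0.0003573738251034013
shift [0.0093 0.004  0.025 ] turn [0. 0. 0.] rows>= 0.4319449658278777
```

Request:
carry_out --targets '[0.008,0.003,0.014,0,0,0,0.003,0.002,0.01,0,0,0,0.0025,-0.001,0.009,0,0,0,0.0025,-0.001,0.009,0,0,0]'

```text
time_s: 1.82
ee_pos: [0.4457, 0.247, 0.13]
tcp_rot: [-0.001, 0.222, 0.975, -0.0]
contact_force: [-0.8, -0.1, 0.5]
width: -0.0
```

```bash
python3 - <<'E'
from h import *
go([.449,.242,.11])
c=camera("side"); cv2.imwrite("pics/p1.png",crop(c,170,60,310,200,4))
E
```

```text
t 1.825 p [0.4457 0.247  0.13  ] F [-0.803  -0.0617  0.4752] w -6.197467703553613e-05
shift [-0.0052 -0.0031  0.02  ] turn [0. 0. 0.] rows>= 0.3345019791930028
```

View pics/p1.png

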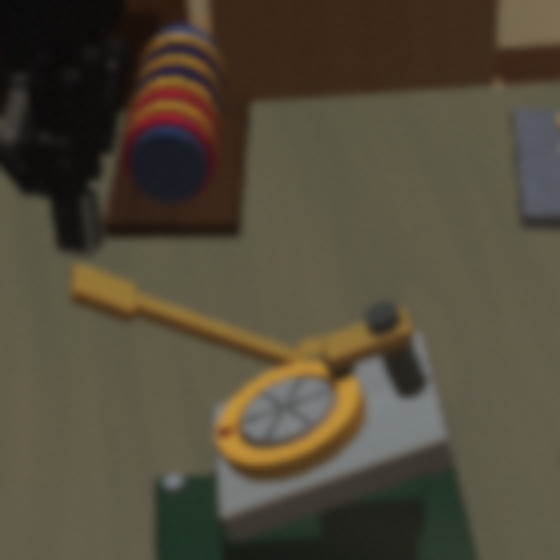

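The fingertip is at about side px (189,122), just above and to the left of the pad at (196,131), and not touching yet. I'll compare this with the projected TCP.

```bash
python3 - <<'E'
from h import *
s,R,p=st();c=camera("side");t=camera("top")
print(s["q"],s["joint_velocities"],p,proj(c,p),proj(c,[.4555,.242,.138]),proj(t,p))
cv2.imwrite("pics/p2.png",crop(t,110,180,250,310,4))
E
```

```text
[ 0.4225  0.2877  1.7424  0.0012  1.1167 -0.7007] [-0.0099 -0.0058 -0.0108 -0.0034  0.0421 -0.0056] [0.4443 0.2465 0.1288] [190.9106 134.2867] [195.662  131.3098] [154.8144 287.3661]
```

View pics/p2.png

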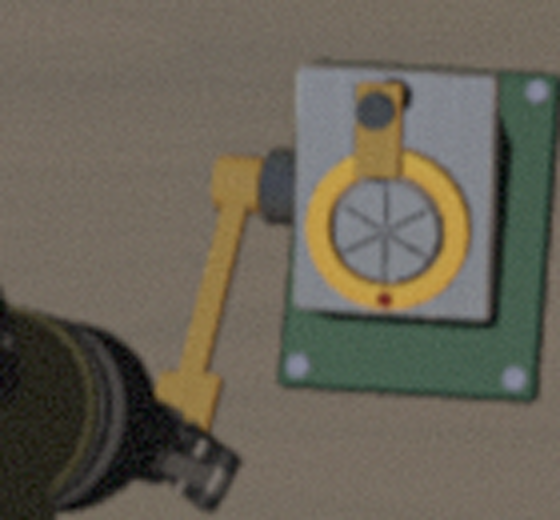

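```bash
python3 - <<'E'
from h import *
s,R,p=st();c=camera("side");t=camera("top")
print(p,s["q"])
for q in [(188,119),(187,116),(192,119),(186,121),(188,121)]: print("S",q,dep(c,*q),c["img"][q[1],q[0]])
for q in [(163,296),(166,297),(160,295),(168,300),(158,292),(163,303)]: print("T",q,dep(t,*q),t["img"][q[1],q[0]])
E
```

```text
[0.4458 0.2464 0.1302] [ 0.4215  0.2867  1.7397  0.0008  1.1184 -0.701 ]
S (188, 119) [0.4433 0.2344 0.1736] [20 18 16]
S (187, 116) [0.4422 0.2331 0.1814] [19 17 15]
S (192, 119) [0.4514 0.2363 0.1718] [48 45 39]
S (186, 121) [0.4386 0.2343 0.1693] [30 29 24]
S (188, 121) [0.4428 0.2313 0.1706] [25 23 20]
T (163, 296) [0.4276 0.1957 0.2552] [71 70 63]
T (166, 297) [0.426  0.1912 0.2533] [58 56 53]
T (160, 295) [0.4292 0.2    0.258 ] [68 64 61]
T (168, 300) [0.4204 0.2537 0.0008] [117 105  94]
T (158, 292) [0.4341 0.2061 0.2487] [85 81 78]
T (163, 303) [0.4162 0.1965 0.2504] [49 47 45]
```

```bash
python3 - <<'E'
from h import *
s,R,p=st();c=camera("side")
cv2.imwrite("pics/p3.png",crop(c,165,60,235,150,8)[:, :, :][:720][:600])
for v in range(108,140,2): print(v,[ "%.0f,%.0f,%.0f"%tuple(1000*dep(c,u,v)) for u in (182,185,188,191,194)])
E
```

```text
108 ['435,217,209', '441,210,212', '447,213,210', '453,227,202', '458,241,194']
110 ['415,604,-1', '440,235,194', '446,231,196', '452,236,193', '458,241,190']
112 ['415,596,-4', '439,234,191', '445,232,191', '451,237,188', '457,240,186']
114 ['415,579,-1', '439,236,185', '445,231,187', '451,234,185', '457,238,182']
116 ['415,565,-0', '438,234,181', '444,234,181', '450,235,180', '456,239,177']
118 ['414,552,1', '437,234,177', '443,237,175', '450,232,177', '456,238,173']
120 ['414,543,-1', '437,235,172', '443,233,172', '449,232,172', '455,234,171']
122 ['414,528,1', '423,526,1', '442,242,162', '449,230,168', '455,236,165']
124 ['414,518,0', '422,519,-1', '431,515,0', '439,514,-0', '448,515,-1']
126 ['413,509,-1', '422,506,-0', '430,504,-0', '439,503,-0', '447,500,1']
128 ['413,496,-0', '421,497,-1', '440,254,141', '446,249,143', '453,252,141']
130 ['413,486,-1', '421,482,1', '440,245,141', '446,241,143', '452,246,139']
132 ['413,473,1', '421,476,-2', '439,237,141', '446,228,146', '452,236,140']
134 ['412,464,-0', '421,462,-0', '439,229,141', '445,228,141', '452,229,140']
136 ['412,457,-3', '420,454,-1', '428,453,-2', '445,229,135', '451,230,134']
138 ['412,441,1', '420,441,0', '428,440,-0', '436,440,-1', '445,435,1']
```

```bash
python3 - <<'E'
from h import *
c=camera("side")
cv2.imwrite("pics/p4.png",cv2.resize(c["img"][:,:,::-1][0:160,100:300],None,fx=3.5,fy=3.5))
E
```

```text
(no output)
```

View pics/p4.png

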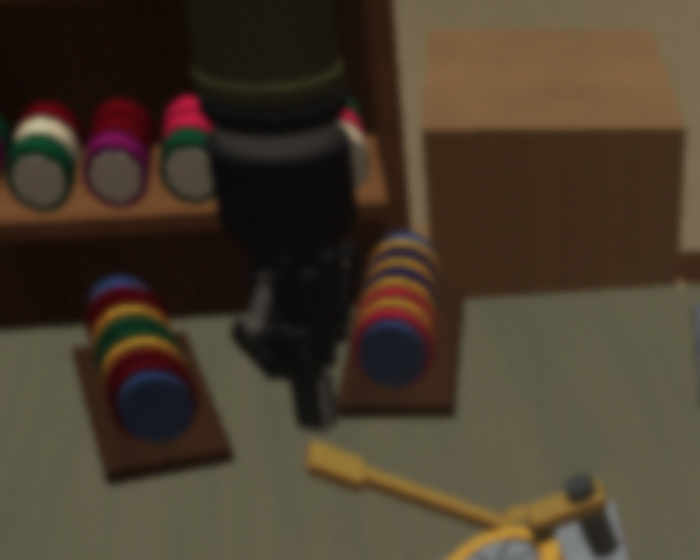

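Side view: the closed fingertips end at px (188,122). Depth puts that point at z about 0.163, but the reported TCP z is 0.130. The wrist force is still about zero, so the fingers really are higher than reported by roughly 33 mm. x and y agree. I'll treat reported z as about 33 mm too low and check that by contact.

Request:
carry_out --targets '[-0.0107,0,0.01,0,0,0,0,0,0.006,0,0,0,0,0,0.004,0,0,0]'

```text
time_s: 2.55
ee_pos: [0.4591, 0.2416, 0.1111]
tcp_rot: [0.001, 0.223, 0.975, 0.001]
contact_force: [-0.1, -0.6, 4.6]
width: 0.002
```

```bash
python3 - <<'E'
from h import *
go([.4555,.242,.11])
c=camera("side"); cv2.imwrite("pics/p5.png",crop(c,170,90,240,160,8))
P=[(v,u,dep(c,u,v)) for v in range(110,134) for u in range(185,202) if c["img"][v,u].max()<60]
P=[x for x in P if .2<x[2][1]<.27]
print(P[-4:])
E
```

```text
t 2.55 p [0.4591 0.2416 0.1111] F [-0.11   -0.5925  4.6212] w 0.002179905608144415
shift [ 0.0035 -0.0012  0.0011] turn [0. 0. 0.] rows>= 0.06144105506139783
[(130, 195, array([0.4548, 0.228 , 0.1498])), (130, 196, array([0.4568, 0.2292, 0.1488])), (130, 197, array([0.459 , 0.2237, 0.1519])), (130, 198, array([0.461 , 0.2279, 0.1492]))]
```

View pics/p5.png

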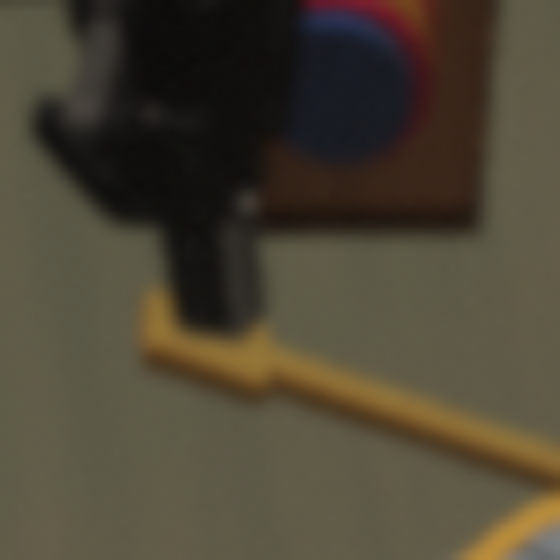

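The fingers are now on the middle of the pad (px (196,131)), with 4.6 N of contact at reported z 0.111. I'll press down along the arc.

Request:
carry_out --targets '[0.0028,-0.001,0.009,0,0,0,0.0025,-0.001,0.009,0,0,0,0.0023,-0.001,0.009,0,0,0,0.0018,-0.0006,0.009,0,0,0]'

```text
time_s: 3.1
ee_pos: [0.4498, 0.243, 0.0769]
tcp_rot: [0.002, 0.224, 0.975, 0.002]
contact_force: [-2.4, -1.4, 6.0]
width: -0.004
```

```bash
python3 - <<'E'
from h import *
go([.443,.243,.042])
c=camera("side"); cv2.imwrite("pics/p6.png",crop(c,170,90,240,160,8))
E
```

```text
t 3.1 p [0.4498 0.243  0.0769] F [-2.3748 -1.3789  6.0368] w -0.003569363987657536
shift [ 0.0062 -0.0031  0.0349] turn [0. 0. 0.] rows>= 0.5686680529987185
```

View pics/p6.png

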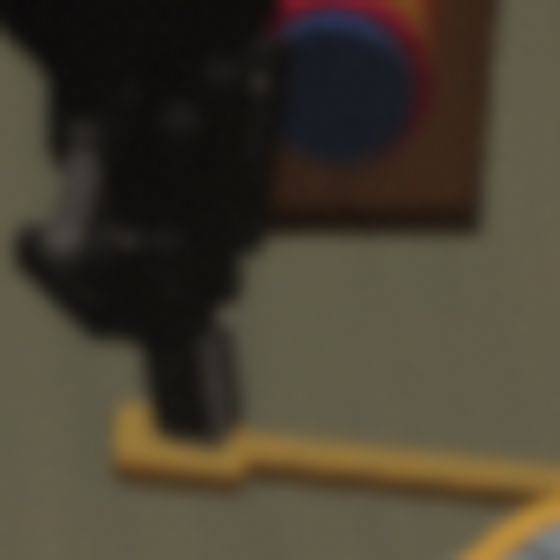

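The lever is about half-way down and the fingers are still central on the pad. Continuing.

Request:
carry_out --targets '[0.0012,-0.0005,0.009,0,0,0,0.001,-0.0004,0.009,0,0,0,0.0005,0,0.006,0,0,0]'

```text
time_s: 3.52
ee_pos: [0.4468, 0.2435, 0.0522]
tcp_rot: [0.002, 0.223, 0.975, 0.002]
contact_force: [-0.2, -0.6, -0.1]
width: 0.001
```

Request:
carry_out --targets '[0,0,0.005,0,0,0,0,0,0.003,0,0,0]'

```text
time_s: 3.78
ee_pos: [0.4468, 0.2435, 0.0431]
tcp_rot: [0.002, 0.223, 0.975, 0.002]
contact_force: [0.6, -0.3, -0.2]
width: 0.001
```

Request:
carry_out --targets '[0,0,-0.05,0,0,0,0,0,-0.06,0,0,0,0,0,-0.06,0,0,0,0,0,-0.06,0,0,0,0,0,0,0,0,0]' --gripper 0.05

```text
time_s: 4.4
ee_pos: [0.4465, 0.2432, 0.2782]
tcp_rot: [0.001, 0.224, 0.975, 0.001]
contact_force: [0.2, -0.0, -0.5]
width: 0.585
```

```bash
python3 - <<'E'
from h import *
c=camera("side");t=camera("top"); cv2.imwrite("pics/p7.png",np.hstack([crop(c,170,90,290,190,3),crop(t,135,180,255,280,3)]))
go([.547,-.158,.2]); print(dep(t,151,279))
for q in [(191,148),(190,146),(193,149)]: print(dep(c,*q),c["img"][q[1],q[0]])
E
```

```text
t 4.5 p [0.4432 0.2417 0.2731] F [ 0.2511  0.4064 -1.4848] w 0.58234606059548
shift [-0.268  -0.3141  0.0732] turn [0. 0. 0.] rows>= 6.709704579174939
[ 0.4651  0.2932 -0.0005]
[ 0.4344  0.3894 -0.0004] [95 91 72]
[ 0.4321  0.4007 -0.0012] [94 91 71]
[ 0.4394  0.3849 -0.0012] [95 90 71]
```

View pics/p7.png

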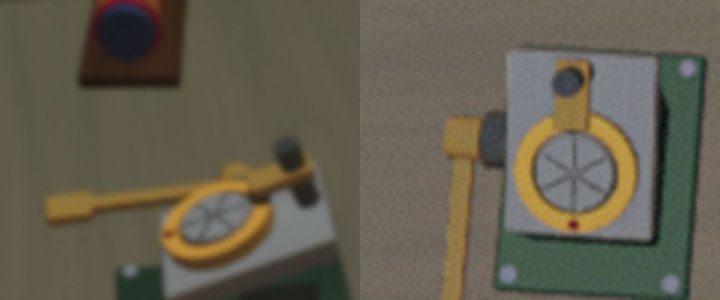

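The lever is down (side px (192,158)) and stays there after release. Next I'll move over to the gauge.

Request:
carry_out --targets '[-0.03,-0.035,0.004,0,0,0,-0.03,-0.035,0.004,0,0,0,-0.03,-0.035,0.004,0,0,0,-0.03,-0.035,0.004,0,0,0,-0.03,-0.035,0.004,0,0,0,-0.03,-0.035,0.004,0,0,0,-0.03,-0.035,0.004,0,0,0,-0.03,-0.035,0.004,0,0,0,-0.03,-0.035,0.004,0,0,0,0,0,0,0,0,0.15]'

```text
time_s: 5.75
ee_pos: [0.5367, -0.1697, 0.207]
tcp_rot: [-0.026, 0.296, 0.955, -0.006]
contact_force: [-0.5, -0.4, 0.3]
width: 0.587
```

Request:
carry_out --targets '[0,0,0,0,0,0.17,0,0,0,0,0,0.17,0,0,0,0,0,0.17,0,0,0,0,0,0.17,0,0,0,0,0,0.17,0,0,0,0,0,0.17,0,0,0,0,0,0]'

```text
time_s: 6.62
ee_pos: [0.5235, -0.1664, 0.1856]
tcp_rot: [-0.038, 0.736, 0.675, -0.027]
contact_force: [-0.5, -0.1, -0.5]
width: 0.585
```

```bash
python3 - <<'E'
from h import *
yaw=-.059
Rd=Ro.from_matrix(np.c_[[np.sin(yaw),-np.cos(yaw),0],[np.cos(yaw),np.sin(yaw),0],[0,0,-1]])
print(np.linalg.det(Rd.as_matrix()))
go([.547,-.158,.2],Rd); s,R,p=st(); print(s["q"]); print(R.as_matrix())
c=camera("side");t=camera("top"); cv2.imwrite("pics/p8.png",np.hstack([crop(c,200,130,360,330,2),crop(t,290,150,450,350,2)]))
for q in [(192,158),(193,159),(195,158)]: print("padS",dep(c,*q))
E
```

```text
Traceback (most recent call last):
  File "scipy/spatial/transform/_rotation.pyx", line 1143, in scipy.spatial.transform._rotation.Rotation.from_matrix
ValueError: Non-positive determinant (left-handed or null coordinate frame) in rotation matrix 0: [[-0.059   0.9983  0.    ]
 [-0.9983 -0.059   0.    ]
 [ 0.      0.     -1.    ]].
```

```bash
cat >> h.py <<'E'
yaw=-.059
Rd=Ro.from_matrix(np.c_[[-np.sin(yaw),np.cos(yaw),0],[np.cos(yaw),np.sin(yaw),0],[0,0,-1]])
E
python3 - <<'E'
from h import *
go([.547,-.158,.2],Rd); s,R,p=st(); print(s["q"]); print(R.as_matrix())
c=camera("side");t=camera("top"); cv2.imwrite("pics/p8.png",np.hstack([crop(c,200,130,360,330,2),crop(t,290,150,450,350,2)]))
for q in [(192,158),(193,159),(195,158)]: print("padS",dep(c,*q))
E
```

```text
t 6.625 p [ 0.5235 -0.1664  0.1856] F [-0.4806 -0.0576 -0.4645] w 0.5852520269849415
shift [ 0.0106  0.0212 -0.0163] turn [-0.0928 -0.0124 -0.0268] rows>= 0.5209215570175502
[-0.3733  0.3367  1.508  -0.0159  1.3892 -0.2838]
[[ 0.0862  0.9921 -0.0916]
 [ 0.9962 -0.0848  0.019 ]
 [ 0.0111 -0.0928 -0.9956]]
padS [0.4394 0.2417 0.0693]
padS [0.4415 0.2356 0.0706]
padS [0.446  0.2436 0.0672]
```

View pics/p8.png

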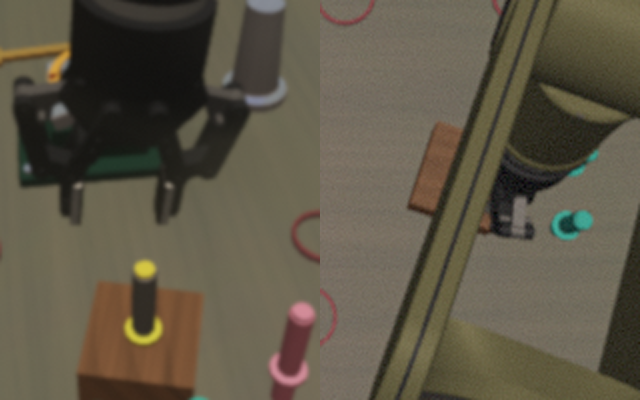

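The pad is at z = 0.070, so the lever is fully down. The open jaws are above the gauge. I'll straighten the tool and measure the finger offset.

Request:
carry_out --targets '[0.0106,0.0212,-0.01,-0.093,-0.012,-0.027,0,0,0,0,0,0]'

```text
time_s: 6.98
ee_pos: [0.5463, -0.1578, 0.1927]
tcp_rot: [-0.0, 0.725, 0.688, 0.0]
contact_force: [-1.1, -0.2, 0.5]
width: 0.589
```

```bash
python3 - <<'E'
from h import *
go([.547,-.158,.2],Rd); s,R,p=st(); print(s["q"],proj(camera("side"),p))
c=camera("side"); cv2.imwrite("pics/p9.png",crop(c,215,180,335,310,5))
P=[]
for v in range(195,262):
  for u in range(225,305):
    x=dep(c,u,v)
    if .15<x[2]<.3 and -.25<x[1]<-.1 and c["img"][v,u].max()<75: P.append((u,v,*x))
P=np.array(P); L=P[P[:,0]<262]; Q=P[P[:,0]>262]
for A in(L,Q):
    k=A[A[:,1]>A[:,1].max()-6]; print(A[:,1].max(),k[:,2:].min(0),k[:,2:].max(0),np.median(k[:,2:],0))
E
```

```text
t 6.975 p [ 0.5463 -0.1578  0.1927] F [-1.0932 -0.2318  0.5063] w 0.5894416302769546
shift [-0.0002  0.0007 -0.0073] turn [-0.0003 -0.0007  0.0063] rows>= 0.11810548387003755
[-0.3559  0.3053  1.533   0.0006  1.3038 -0.3034] [271.3918 242.7371]
232.0 [ 0.5086 -0.1695  0.2297] [ 0.5197 -0.163   0.2401] [ 0.5157 -0.1681  0.2344]
229.0 [ 0.5707 -0.1726  0.2256] [ 0.5819 -0.1624  0.2393] [ 0.5727 -0.1712  0.2329]
```

View pics/p9.png

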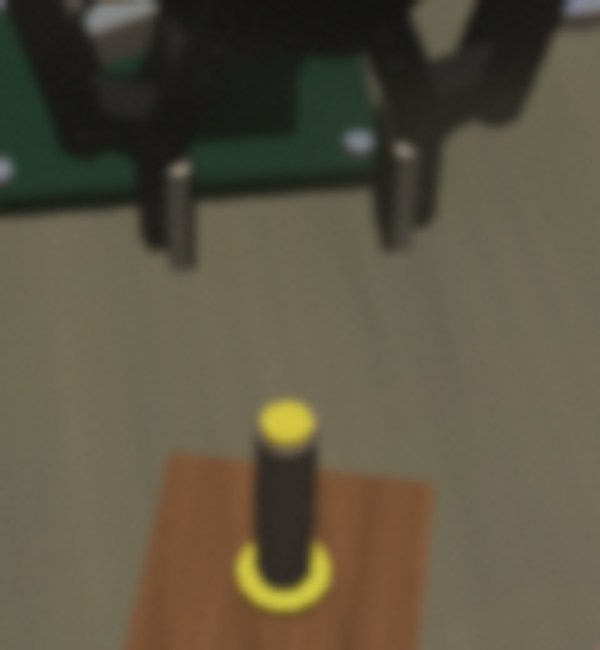

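The finger gap is centred on the barrel (x 0.545 vs 0.547). The tips are at about z 0.228 when part open, so the offset is about +29 mm for closed fingers. I'll descend with that correction, to reported z of about 0.064.

Request:
carry_out --targets '[0,0.0005,0.03,0,0,0,0,0,0.03,0,0,0,0,0,0.025,0,0,0,0,0,0.02,0,0,0,0,0,0.014,0,0,0]'

```text
time_s: 7.7
ee_pos: [0.5456, -0.161, 0.0693]
tcp_rot: [-0.002, 0.725, 0.688, -0.003]
contact_force: [-0.8, 1.3, -1.1]
width: 0.588
```

```bash
python3 - <<'E'
from h import *
go([.547,-.158,.064],Rd)
c=camera("side"); cv2.imwrite("pics/p10.png",crop(c,215,210,335,340,5))
E
```

```text
t 7.7 p [ 0.5456 -0.161   0.0693] F [-0.7985  1.2848 -1.1155] w 0.5875268502934506
shift [0.0031 0.0013 0.0053] turn [-0.0068  0.0008  0.0066] rows>= 0.10041583606372101
```

View pics/p10.png

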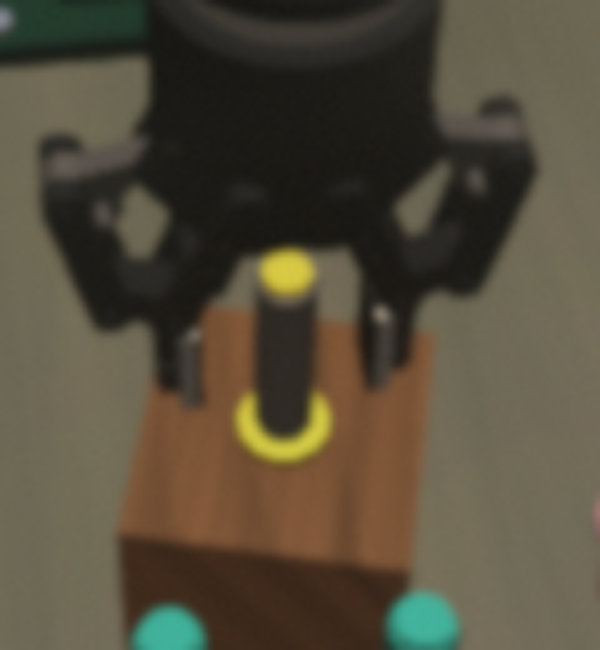

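The barrel (px (272,275)) sits mid-way between the fingers. I'll trim y and z, then close.

Request:
carry_out --targets '[0.003,0.001,0.005,-0.006,0,0.006,0,0,0,0,0,0]'

```text
time_s: 8.0
ee_pos: [0.5458, -0.1578, 0.0624]
tcp_rot: [-0.001, 0.728, 0.686, -0.001]
contact_force: [0.6, -0.3, -0.3]
width: 0.582
```

Request:
carry_out --targets '[0,0,0,0,0,0,0,0,0,0,0,0,0,0,0,0,0,0,0,0,0,0,0,0]' --gripper 0 --squeeze 70

```text
time_s: 8.5
ee_pos: [0.5473, -0.1582, 0.0645]
tcp_rot: [0.0, 0.728, 0.686, -0.0]
contact_force: [-0.1, -0.2, 0.1]
width: 0.205
```

```bash
python3 - <<'E'
from h import *
go([.547,-.158,.064],Rd)
c=camera("side"); cv2.imwrite("pics/p11.png",crop(c,215,210,335,340,5))
E
```

```text
t 8.5 p [ 0.5473 -0.1582  0.0645] F [-0.1257 -0.1731  0.076 ] w 0.20465207783684225
shift [ 0.0002 -0.0003  0.0005] turn [0.0001 0.0012 0.0004] rows>= 0.009602714797520584
```

View pics/p11.png

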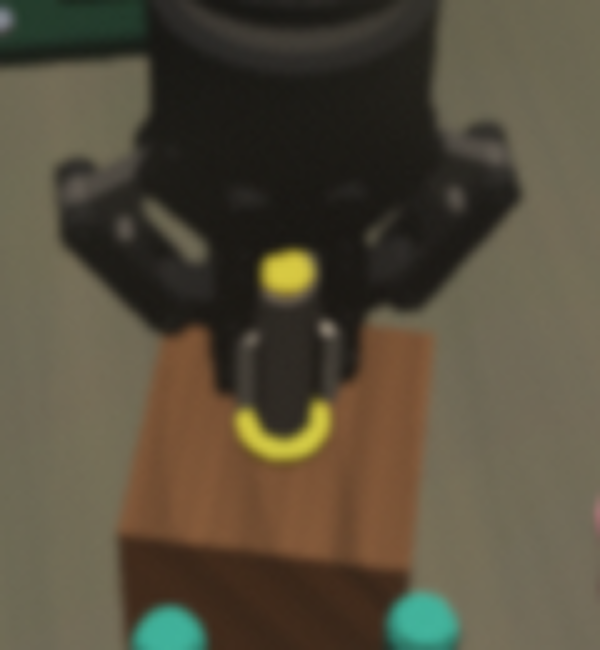

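The gauge is gripped (fingers on both sides of the barrel, opening about 17.5 mm). Lifting.

Request:
carry_out --targets '[0,0,-0.03,0,0,0,0,0,-0.04,0,0,0,0,0,-0.045,0,0,0,0,0,-0.045,0,0,0,0,0,-0.03,0,0,0,0,0,0,0,0,0]'

```text
time_s: 9.3
ee_pos: [0.5467, -0.1579, 0.2591]
tcp_rot: [-0.001, 0.728, 0.686, -0.001]
contact_force: [0.7, -0.0, -0.6]
width: 0.204
```

```bash
python3 - <<'E'
from h import *
s,R,p=st(); c=camera("side"); cv2.imwrite("pics/p12.png",crop(c,215,130,335,260,5))
n=np.array([-np.sin(.35)*np.cos(yaw),-np.sin(.35)*np.sin(yaw),np.cos(.35)])
Rf=Ro.from_rotvec(0.35*np.array([-np.sin(yaw),np.cos(yaw),0])*-1)*Rd
print(n,Rf.as_matrix())
go([.547,-.158,.2],Rd); print("tip pred",p+R.apply([0,0,.0545]),proj(c,p+R.apply([0,0,.0545])))
E
```

```text
[-0.3423  0.0202  0.9394] [[ 0.059   0.9377  0.3423]
 [ 0.9983 -0.0554 -0.0202]
 [-0.      0.3429 -0.9394]]
t 9.35 p [ 0.5456 -0.1575  0.2574] F [-0.1105  0.6841 -0.8854] w 0.2012428226125674
shift [-0.0004  0.0017  0.0574] turn [-0.0051 -0.0004  0.0003] rows>= 0.918783880469455
tip pred [ 0.5465 -0.1579  0.2046] [271.7165 236.8791]
```

View pics/p12.png

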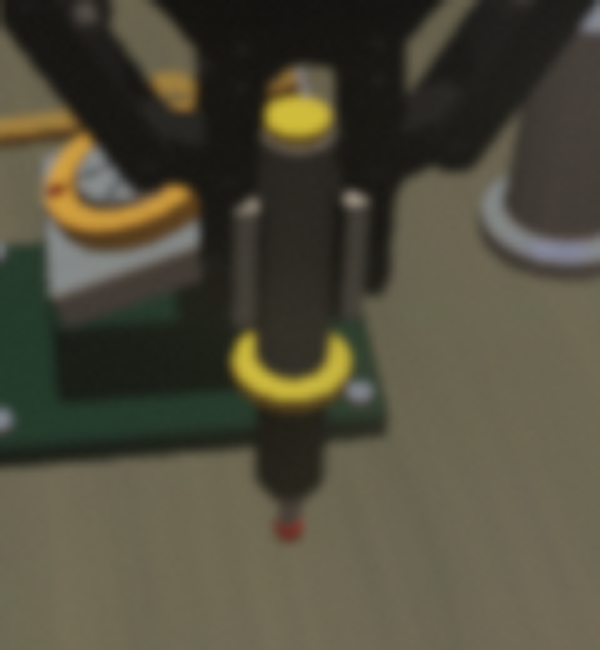

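The red tip is at px (273,238), against a prediction of (272,237). So while upright, tip = reported TCP + 54.5 mm along tool z. Next I'll move over in front of the press and tilt.

```bash
cat >> h.py <<'E'
n=np.array([-np.sin(.35)*np.cos(yaw),-np.sin(.35)*np.sin(yaw),np.cos(.35)])
Rf=Ro.from_rotvec(-0.35*np.array([-np.sin(yaw),np.cos(yaw),0]))*Rd
spot=np.array([.5095,.157,.0955])
E
python3 - <<'E'
from h import *
go(spot+n*.1645,Rf)
E
```

```text
t 9.35 p [ 0.5456 -0.1575  0.2574] F [-0.1105  0.6841 -0.8854] w 0.2012428226125674
shift [ 0.3119 -0.1109  0.0081] turn [-0.3551 -0.0004  0.0002] rows>= 5.297597123408501
```

Request:
carry_out --targets '[0.034,-0.012,-0.002,0,0,0,0.034,-0.012,-0.002,0,0,0,0.034,-0.012,-0.002,0,0,0,0.034,-0.012,-0.002,0,0,0,0.034,-0.012,-0.002,0,0,0,0.034,-0.012,-0.002,0,0,0,0.034,-0.012,-0.002,0,0,0,0.034,-0.012,-0.002,0,0,0,0.034,-0.012,-0.002,0,0,0]'

```text
time_s: 10.48
ee_pos: [0.4428, 0.1612, 0.258]
tcp_rot: [-0.014, 0.73, 0.684, -0.014]
contact_force: [-0.3, -0.1, -0.7]
width: 0.206
```

Request:
carry_out --targets '[0,0,0,-0.09,0,0,0,0,0,-0.09,0,0,0,0,0,-0.09,0,0,0,0,0,-0.08,0,0,0,0,0,0,0,0]'

```text
time_s: 11.1
ee_pos: [0.4345, 0.1618, 0.2459]
tcp_rot: [0.111, 0.719, 0.679, 0.099]
contact_force: [-0.4, -0.5, -0.4]
width: 0.201
```

```bash
python3 - <<'E'
from h import *
go(spot+n*.1145,Rf);print(arm.get_state()["q"])
E
```

```text
t 11.1 p [0.4345 0.1618 0.2459] F [-0.4451 -0.5242 -0.4434] w 0.20106300310707864
shift [-0.      0.0217  0.0515] turn [-0.0508  0.0074  0.0024] rows>= 0.8940205152254644
[ 0.3795 -0.0284  1.8513 -0.1523  1.0543  0.4951]
```

Request:
carry_out --targets '[0,0.02,0.005,-0.05,0.007,0.002,0,0,0,0,0,0]'

```text
time_s: 11.35
ee_pos: [0.4545, 0.1603, 0.2448]
tcp_rot: [0.125, 0.717, 0.676, 0.117]
contact_force: [-0.1, 0.5, -1.7]
width: 0.206
```

```bash
cat > look.py <<'E'
from h import *
import sys
def tips(tag):
    s,R,p=st(); c=camera("side");t=camera("top")
    tip=p+R.apply([0,0,.0545]); up=p+R.apply([0,0,-.0005-.0905])
    print("pred tip",tip,"side",proj(c,tip),"top",proj(t,tip)," ang err",np.degrees(np.arccos(-R.apply([0,0,1])@n)))
    w={}
    for nm,k,q in(("side",c,proj(c,tip)),("top",t,proj(t,tip))):
        u,v=map(int,q); u0,v0=u-45,v-50; im=crop(k,u0,v0,u0+90,v0+90,6); w[nm]=im
        print(nm,"origin",u0,v0)
    cv2.imwrite(f"pics/{tag}.png",cv2.resize(np.hstack([w["side"],w["top"]]),(800,400)))
E
python3 - <<'E'
from look import *
go(spot+n*.1145,Rf); tips("q1")
E
```

```text
t 11.35 p [0.4545 0.1603 0.2448] F [-0.1301  0.5497 -1.6799] w 0.20605401939149773
shift [-0.      0.0008  0.0446] turn [-0.0057  0.0017  0.0013] rows>= 0.7138825514863346
pred tip [0.4729 0.1592 0.1935] side [203.4919 128.0827] top [194.0482 270.4493]  ang err 0.34254713658628844
side origin 158 78
top origin 149 220
```

View pics/q1.png

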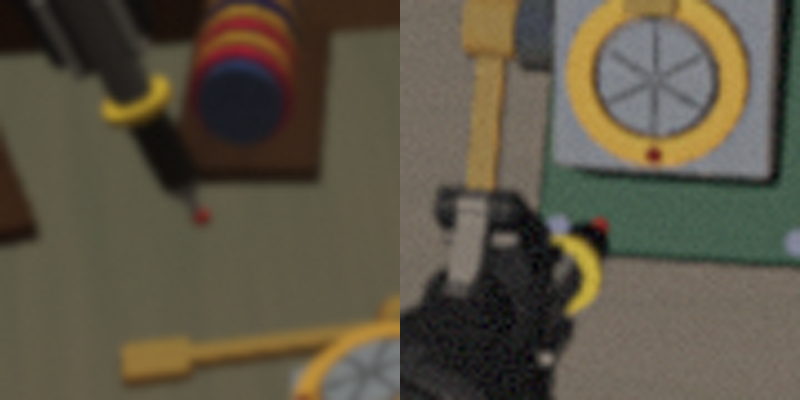

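The tip is at side (203.5,126.4) and top (193.8,270.9), against predictions of (203.5,128.1) and (194.0,270.4). They agree, so the offset lies along the tool axis. Descending along the rim normal to about 15 mm above the dot.

Request:
carry_out --targets '[0,0.0008,0.03,-0.006,0.002,0.001,0,0,0.03,0,0,0,0,0,0.024,0,0,0,0,0,0,0,0,0]'

```text
time_s: 11.95
ee_pos: [0.486, 0.1589, 0.1649]
tcp_rot: [0.126, 0.717, 0.675, 0.119]
contact_force: [0.1, 0.0, -0.6]
width: 0.203
```

```bash
python3 - <<'E'
from look import *
go(spot+n*.0545,Rf); tips("q2")
E
```

```text
t 11.95 p [0.486  0.1589 0.1649] F [ 0.0998  0.0265 -0.6422] w 0.20277777075561584
shift [-0.0005 -0.0016  0.0188] turn [-0.0024 -0.0004 -0.002 ] rows>= 0.3021696786723226
pred tip [0.5045 0.1578 0.1137] side [222.7105 160.5782] top [203.9113 256.4611]  ang err 0.13857653327034306
side origin 177 110
top origin 158 206
```

View pics/q2.png

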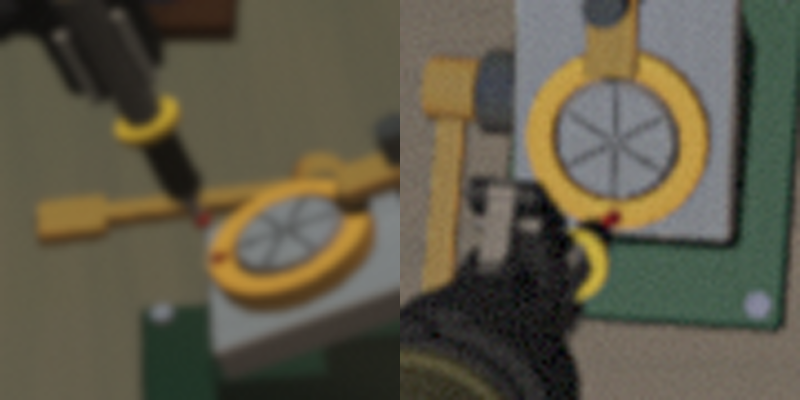

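Side view: tip at (222.7,158.8), dot at (226.3,168.0). Top view: the tip (205.5,255) overlaps the dot (206,255). The rim edges give a spot of (0.5095,0.1573,0.097), which agrees. Next step is down to about 6 mm.

Request:
carry_out --targets '[-0.0005,-0.0015,0.008,-0.002,0,-0.002,0,0,0.004,0,0,0,0,0,0,0,0,0]'

```text
time_s: 12.42
ee_pos: [0.491, 0.1595, 0.1572]
tcp_rot: [0.128, 0.716, 0.675, 0.123]
contact_force: [-0.3, 0.2, -1.0]
width: 0.202
```

```bash
python3 - <<'E'
from look import *
go(spot+n*.0545,Rf); tips("q3")
s,R,p=st(); b=p+R.apply([0,0,.0505])
for nm in("side","top"):
    c=camera(nm); q=proj(c,b); d=proj(c,spot); print(nm,"ball",q,"spot",d); u,v=map(int,d)
    im=c["img"].astype(int); 
    cv2.imwrite(f"pics/q3{nm}.png",crop(c,u-18,v-20,u+18,v+16,15)); print(u-18,v-20)
E
```

```text
t 12.425 p [0.491  0.1595 0.1572] F [-0.3216  0.2209 -1.0393] w 0.20202910926996034
shift [-0.0014 -0.0038  0.0098] turn [ 0.0077 -0.0037 -0.0003] rows>= 0.16937753539635972
pred tip [0.5101 0.1585 0.1061] side [225.5875 163.0485] top [204.3583 253.9375]  ang err 0.48971836389527074
side origin 180 113
top origin 159 203
side ball [224.8014 161.5795] spot [225.7059 167.5879]
207 147
top ball [203.9182 254.4699] spot [206.127  254.7089]
188 234
```

View pics/q3side.png

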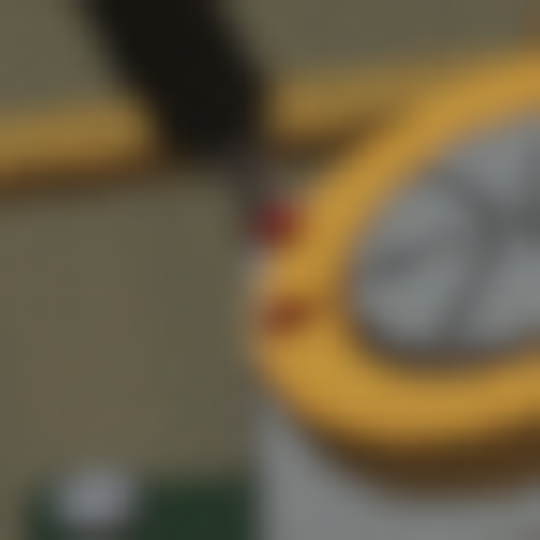

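View pics/q3top.png

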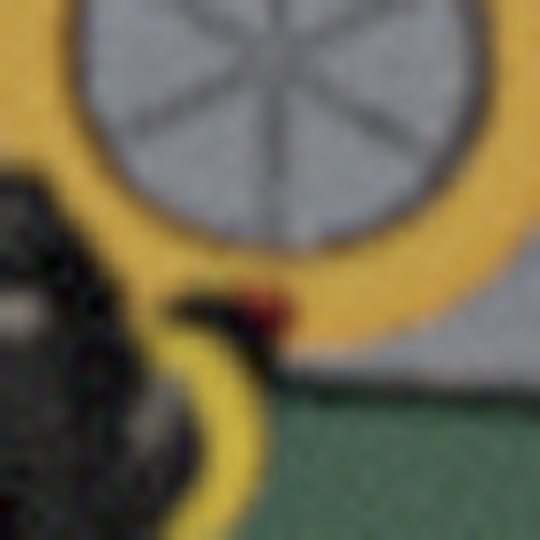

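```bash
cat > avg.py <<'E'
from h import *
def avg(k=6):
    P=[];Rs=[];F=[]
    for i in range(k):
        s,R,p=st();P.append(p);Rs.append(R.as_quat());F.append(s["contact_force"]); camera("top")
    P=np.array(P);R=Ro.from_quat(Rs).mean();p=P.mean(0)
    print("std",P.std(0),"p",p,"F",np.mean(F,0),"t",s["time_s"])
    print("shift",R.inv().apply(spot+n*.0545-p),"turn",(R.inv()*Rf).as_rotvec(),"tip",p+R.apply([0,0,.0545]))
    return p,R
E
python3 -c "
from avg import *
avg()"
```

```text
std [0.     0.     0.0001] p [0.491  0.1594 0.1572] F [-0.0426 -0.1855 -0.8823] t 12.875
shift [-0.0014 -0.0038  0.0098] turn [ 0.0077 -0.0037 -0.0004] tip [0.5101 0.1585 0.1062]
```

Request:
carry_out --targets '[-0.0014,-0.0038,0.004,0.008,-0.004,0,0,0,0,0,0,0]'

```text
time_s: 13.18
ee_pos: [0.4884, 0.158, 0.1516]
tcp_rot: [0.126, 0.717, 0.675, 0.119]
contact_force: [-0.2, -0.7, -0.6]
width: 0.201
```

```bash
python3 - <<'E'
from avg import *
p,R=avg(3); b=p+R.apply([0,0,.0505])
for nm in("side","top"):
    c=camera(nm); q=proj(c,b); d=proj(c,spot); print(nm,"ball",q,"spot",d); u,v=map(int,d)
    cv2.imwrite(f"pics/q4{nm}.png",crop(c,u-18,v-20,u+18,v+16,15)); print(u-18,v-20)
E
```

```text
std [0.0002 0.0001 0.0002] p [0.4887 0.1581 0.1518] F [ 0.1107  0.0939 -0.8543] t 13.275
shift [0.0001 0.0002 0.0056] turn [-0.0008  0.0005 -0.0004] tip [0.5073 0.157  0.1006]
side ball [223.7487 164.327 ] spot [225.7059 167.5879]
207 147
top ball [205.1906 256.1109] spot [206.127  254.7089]
188 234
```

View pics/q4side.png

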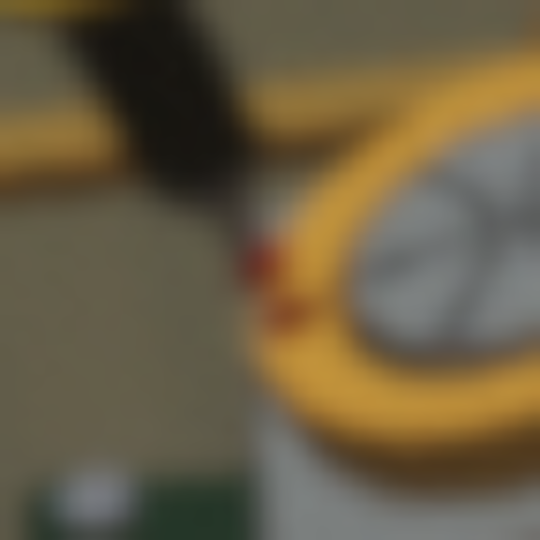

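View pics/q4top.png

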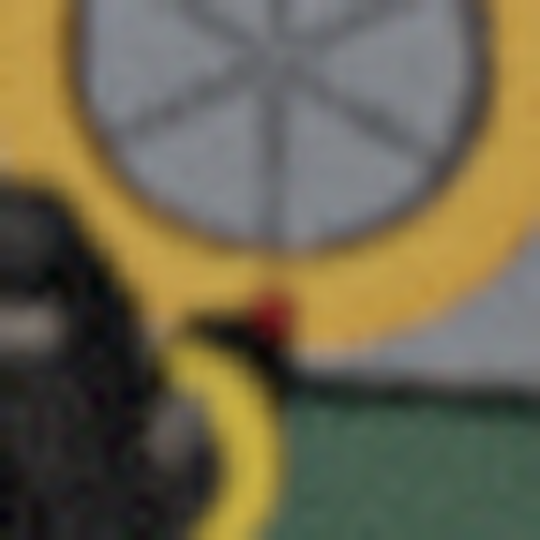

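Side view: the ball-to-dot offset is (1.8,3.2) px measured, (1.96,3.26) predicted. The tip is lined up with the dot. Contact should come in about 5.6 mm.

Request:
carry_out --targets '[0,0,0.003,0,0,0,0,0,0.002,0,0,0,0,0,0.001,0,0,0]'

```text
time_s: 13.8
ee_pos: [0.4914, 0.1582, 0.1464]
tcp_rot: [0.127, 0.717, 0.675, 0.12]
contact_force: [-0.3, 0.5, -1.4]
width: 0.201
```

```bash
python3 - <<'E'
from avg import *
avg(3)
E
```

```text
std [0. 0. 0.] p [0.4914 0.1582 0.1464] F [ 0.4359  0.4169 -1.5238] t 13.9
shift [-0.0001 -0.0004 -0.0005] turn [ 0.0004  0.0001 -0.0005] tip [0.51   0.1571 0.0952]
```

Request:
carry_out --targets '[0,-0.0004,0.001,0,0,0,0,0,0.001,0,0,0]'

```text
time_s: 14.2
ee_pos: [0.492, 0.1583, 0.1448]
tcp_rot: [0.127, 0.717, 0.675, 0.12]
contact_force: [-1.2, -0.6, 0.1]
width: 0.207
```

```bash
python3 - <<'E'
from avg import *
p,R=avg(5)
c=camera("side"); cv2.imwrite("pics/q5.png",crop(c,207,147,243,183,15))
E
```

```text
std [0. 0. 0.] p [0.492  0.1583 0.1448] F [-0.9172 -0.5564  0.847 ] t 14.4
shift [-0.0002 -0.0004 -0.0022] turn [ 0.0014 -0.0003 -0.0005] tip [0.5107 0.1572 0.0936]
```

View pics/q5.png

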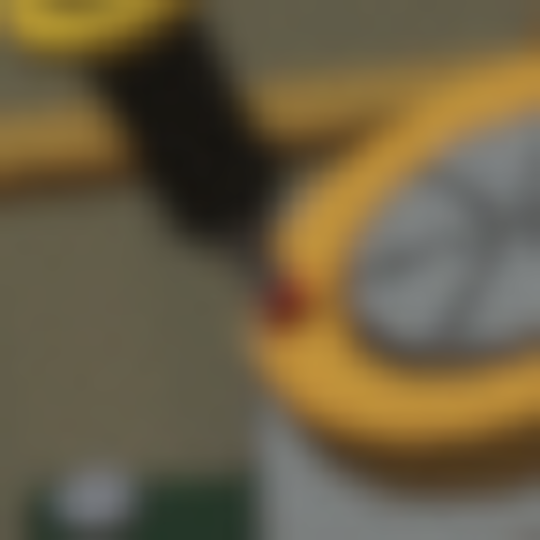

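Contact: Fz rose by about 1.7 N from the carrying baseline, and the ball sits on the dot (side px (226,167)). Now pushing in about 6.5 mm along the axis.

Request:
carry_out --targets '[-0.0001,-0.0004,0.002,0.001,0,0,0,0,0.002,0,0,0,0,0,0.001,0,0,0]'

```text
time_s: 14.88
ee_pos: [0.4938, 0.1582, 0.1402]
tcp_rot: [0.127, 0.717, 0.675, 0.12]
contact_force: [-1.6, 0.2, 2.8]
width: 0.2
```

```bash
python3 - <<'E'
from avg import *
p,R=avg(8)
E
```

```text
std [0.     0.     0.0001] p [0.4937 0.1582 0.1402] F [-1.5644 -0.4314  2.664 ] t 15.225
shift [-0.0003 -0.0005 -0.0071] turn [ 0.0012 -0.0006 -0.0006] tip [0.5124 0.1571 0.0891]
```

Request:
carry_out --targets '[-0.0002,-0.0004,0.0014,0.001,0,0,0,0,0,0,0,0]'

```text
time_s: 15.52
ee_pos: [0.4942, 0.1581, 0.1391]
tcp_rot: [0.127, 0.717, 0.675, 0.12]
contact_force: [-1.4, 0.4, 2.9]
width: 0.203
```

```bash
python3 - <<'E'
from avg import *
p,R=avg(10)
from look import tips
tips("q6")
c=camera("side");t=camera("top"); cv2.imwrite("pics/q7.png",np.hstack([crop(c,170,100,260,200,4),crop(t,160,200,250,300,4)]))
cv2.imwrite("pics/q8.png",crop(c,207,147,243,183,15)); cv2.imwrite("pics/q9.png",c["img"][:,:,::-1])
print("ang",np.degrees(np.arccos(-R.apply([0,0,1])@n)))
print("pad",[dep(c,*q) for q in [(192,158),(193,159)]])
E
```

```text
std [0. 0. 0.] p [0.4941 0.1581 0.1391] F [-1.4583 -0.1688  3.2556] t 15.975
shift [-0.0002 -0.0005 -0.0082] turn [ 0.0011 -0.001  -0.0005] tip [0.5128 0.1571 0.0879]
pred tip [0.5128 0.1571 0.0879] side [227.4955 170.2798] top [206.8526 253.3742]  ang err 0.0825492804819557
side origin 182 120
top origin 161 203
ang 0.08465481758058281
pad [array([0.4393, 0.2445, 0.0674]), array([0.4413, 0.241 , 0.0668])]
```

View pics/q7.png

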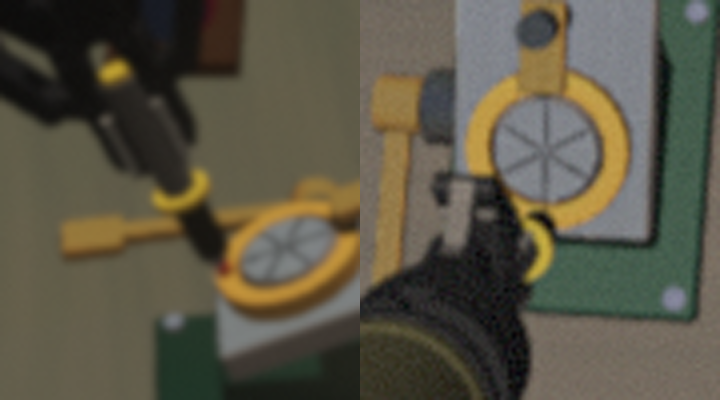

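View pics/q8.png

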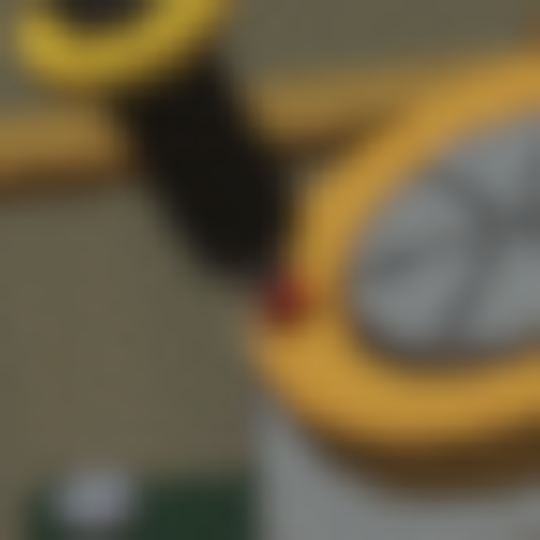

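View pics/q9.png

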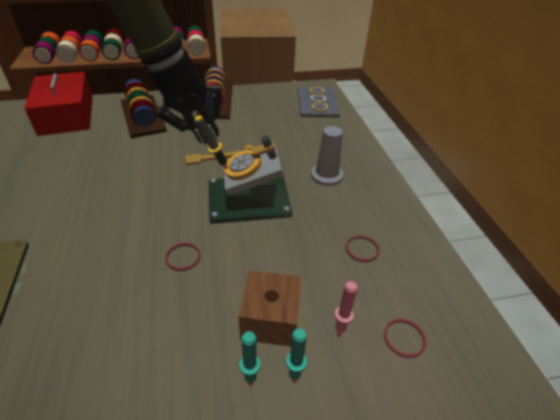

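```bash
python3 - <<'E'
from h import *
s,R,p=st(); c=camera("side")
tip0=p+R.apply([0,0,.0545])
cap=tip0-R.apply([0,0,.137]); col=tip0-R.apply([0,0,.0625])
print("cap",proj(c,cap),"col",proj(c,col),"F",s["contact_force"])
h=cv2.cvtColor(c["img"],cv2.COLOR_RGB2HSV); m=cv2.inRange(h,(22,100,90),(35,255,255))
for a,b,u0,u1 in((105,128,190,206),(138,156,205,226)):
    vs,us=np.nonzero(m[a:b,u0:u1]); print(us.min()+u0,us.max()+u0,vs.min()+a,vs.max()+a,us.mean()+u0,vs.mean()+a)
E
```

```text
cap [198.4691 117.6067] col [215.0854 147.763 ] F [-2.359   0.0344  3.1548]
195 201 115 120 197.9090909090909 117.45454545454545
207 222 142 153 215.19753086419752 147.69135802469137
```

The cap and collar project to within 0.6 px of where a gauge in line with the tool would be, so it is square to the rim. The push is about 4.4 N, or roughly 7 mm of plunger travel. Handing in.

```bash
python3 -c "
from plant import arm
print(arm.finish_job()); s=arm.get_state(); print(s['time_s'],s['ee_pos'],s['contact_force'],s['width'])"
```

```text
the job is handed in; nothing more can be done
None
the job is handed in; nothing more can be done
```

The job is done and handed in at about 16 s of the 56 s allowed. I pressed the brass lever until it snapped over, took the grey gauge out of the teak block, and I'm holding its tip on the maroon dot. `finish_job` reports no verdict.

Last checks before handing in:
- **Lever:** it stayed down after release. The pad measured 70 mm above the counter just after, and about 67 mm at the end.
- **Position:** the red tip is on the dot in the side view, at about px (226,167). In the last top view the gauge itself hides the tip and dot.
- **Square to the rim:** the tool axis is within about 0.1° of the rim's normal. The gauge's cap and collar are within 0.6 px of where a gauge in line with the tool would appear.
- **Push:** the force along the gauge is about 4.4 N, which puts the plunger about 7 mm in. This comes from the force and the distance moved; I could not see the plunger directly.
- **Surroundings:** the glass bangles and steel mandrel look unmoved in the last side picture. I did not re-measure them.

Two things disagreed:
- **Finger height:** the reported tool position was about 29 mm below where the fingers really were. I corrected for this using depth, contact on the lever pad and the gauge's known starting height. Later views matched the correction.
- **Rim height:** the tip touched the rim about 1–2 mm later than my estimate of its height predicted.

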